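Gauge a tapered bearing bore

TASK

Slide the loaded carrier along the bed of the green gauging stand, under the keeper bar, until its nose is home against the end stop. Then press the spindle's black cap down until the top face of the bearing ring lies within the red band on the taper plug, and let go: the plug should sit lightly in the bore, just touching or a hair short of it, because this self-holding taper must not be driven in tight. Leave the micrometer, calculator and marker alone.

Things in the scene. Friction and masses are not known exactly. Their poses are not given: they have to be found in the camera images.
- stand: Fixed green taper gauging stand. Origin on the desk under the spindle axis; z up; +x to its steel column (88 mm off, 180 mm high); y along its bed (124 mm wide, y -265 to +98 mm, top 16 mm above the desk), on which the carrier is pushed to +y. A fixed green beam, 44 mm wide at the spindle, 105 to 139 mm above the desk, reaches from the column to the spindle.
- rail_mouth (a point): Middle of the bed where the straight guide rails begin (stand y -50 mm, on the bed). The steel rails are 10.5 mm high, inner faces 87 mm apart, and run from here to y +95 mm; before here they flare out to 112 mm apart at y -82 mm.
- keeper (a point): Middle of the underside of the fixed steel keeper bar that crosses the rails at stand y +50 to +68 mm, 11.7 mm above the bed; the carrier's nose goes under it.
- carrier_home (a point): Point on the bed on the spindle axis: the carrier's origin is here when its nose touches the end stop (stop face at stand y +75 mm).
- carrier: Loose flat aluminium carrier, about 0.3 to 0.65 kg, 8 mm thick, 84 mm wide (x), on the bed before the rails, a little askew. Origin under the centre of the ring's nest, at its underside; y points to its round nose (radius 42 mm, tip at y +75 mm); rear end y -100 mm. A rim 5 mm high, inner radius 37.5 mm, holds the bearing ring.
- push_plate (a point): Middle of the black pad on the rear face of the carrier's upright push plate, 36 mm above the carrier's underside, 95.5 mm behind its origin. The plate is 60 mm wide (x), 12 mm thick, its top 50 mm above the underside.
- bearing_ring: Loose steel bearing ring, outer diameter 72 mm, 32 mm high, about 0.5 kg, lying in the carrier's nest. Its bore tapers from 48 mm at the top to 40 mm at the bottom. Origin at the centre of its underside, z along its axis. Top face 56 mm above the desk when the carrier is on the bed.
- taper_plug: Steel taper plug fixed under the spindle, 35 mm long, diameter 40.8 mm at the nose growing 1 mm in 4 mm upwards, with a 4 mm wide red band round it from 24 to 28 mm above the nose. It goes into the ring's bore.
- plug_nose (a point): Centre of the plug's lower end: 66 mm above the desk with the spindle fully up, 28.4 mm when the plug first touches the bore of a ring on the carrier at home.
- spindle (a joint): Travel of the spindle downwards in m: 0 fully up, at most 0.046. It slides straight down through the beam when its cap is pressed with about 3 N, and stays where it is left. At 0.0376 the plug first touches the ring's bore (carrier at home); the red band is at the ring's top face from 0.034 to 0.038. Pressing farther wedges it: 10 N more goes only 0.8 mm deeper.
- cap_top (a point): Centre of the flat top of the spindle's black mushroom cap (45 mm diameter, flat 36 mm), 200 mm above the desk with the spindle fully up. Press here.
- micrometer: Loose micrometer, 46 x 140 x 14 mm, lying on the desk behind the stand. Leave alone.
- calculator: Loose dark pocket calculator, 125 x 75 x 14 mm, lying on the desk. Leave alone.
- marker: Loose red and white marker pen, 112 mm long, 16 mm thick, lying on the desk. Leave alone.
There are look-alikes about, which are no part of the job. Several things have the shape of the bearing_ring; the one meant has the colours described above.

How it is judged:
By the outcome, as a careful person would: the job done as asked, in the order asked, and still so for the second after the job is handed in, with the robot touching nothing.
It also fails if it takes over 42 s, if anything falls off the work surface, if the arm or the gripper's body presses on something with over 40 N, if the wrist force passes 120 N, or if a joint passes its speed limit or range.

ROBOT

A 6-joint arm with a two-finger parallel gripper is mounted at the origin on a cart in front of the work surface, level with it; the furniture and walls round the work are solid. World frame = base frame: x ahead of the robot, y to its left, z up, the work surface at z = 0. Lengths are in m, angles in rad, forces in N, time in s.
With the tool pointing down it reaches from about 0.35 to 0.775 m from the base axis. Payload 7.3 kg.
Tool frame: the origin (TCP) lies between the finger pads; the fingertips stand 22 mm ahead of it and the grasp point (between the pads) lies 3 mm ahead of it; z points along the fingers, y is the line along which they close (so a half turn about z gives the same grasp; the last joint's range is limited). The gripper opens to 92 mm and grips with 3 to 60 N. Pads are 19 mm wide; open, the fingers measure 130 mm over their backs; the gripper's body (75 mm by 190 mm) begins 47 mm behind the grasp point.
Start: joints at [-1.386, 0.342, 1.524, -0, 1.275, -0.146], TCP at [0.171, -0.497, 0.249] pointing down, gripper open.
Joint ranges: [-2.53, 2.53], [-0.77, 2.02], [0.04, 2.7], [-1, 4.14], [0.28, 2.66], [-3.11, 3.11]. Speed limits (rad/s): [2.57, 2.57, 3.14, 3.14, 3.14, 3.14].

INTERFACE

Orientations are given as a unit quaternion [x, y, z, w].
In Python, from workcell import bot, camera, camera_model gives the robot as it stands.
- The arm moves only by the tool step_arm, never from a script. Its argument "moves" is text: rows parted by semicolons, each of 6 numbers parted by spaces: the shift along the tool's x, y, z in m, then the turn, a rotation vector about the tool's x, y, z in rad. In form: tx ty tz wx wy wz; .... A call has exactly 5 rows; each row is the pose to reach, as a shift and turn from the pose commanded when the call began, along the tool's axes at that moment; what a row does not reach only later rows make up. A row lasts 1/10 s, in which the tool goes at most 50 mm and 8.59 degrees, less where a joint would pass 70% of its speed; a pose out of reach is approached as far as the arm can. A call with a gripper value outside its range is refused whole. "gripper" is the closure, from 0 (fully open) to 1 (shut), set as the call begins (left out, the last holds). The fingers move at their own pace and stop on an object; "grip_force" is the grip in N (left out, the last holds). Time passes only in rows, so rows that repeat a pose let the fingers close, or fill a call up. It gives the time, the measured TCP pose, the force, the opening and the grip force at its end, in the units of the state.
- bot.state(): the state, without advancing time (a new reading comes with each control period).
- camera(name): name is "side" or "top"; returns the picture (400x640x3 uint8, red, green, blue); there is no depth.
- camera_model(name): a dict with "fx", "fy", "cx", "cy" (pixels), "eye" and "rotation" of the camera in the world. Camera axes: x right, y down, z forward; pixel columns grow to the right and rows downward; lengths in m; the calibration is good to about 2 mm. A picture is of the moment at which its call begins. camera_model takes no time and is no camera call.
- bot.sign_off(): hands the job in; it is judged then, once.
The state is a dict: "t": time; "qpos": joint angles; "dq": joint speeds; "tau": joint torques, N m; "tcp_pos": TCP position; "tool_rot": TCP orientation; "contact_force": force on the tool from outside, world axes, zero at the start; "wrist_torque": the same for the moment, N m; "gripper_width": opening from 0.0 (shut) to 1.0 (fully open); "grasp_force": force on a finger pad.
Only numpy, scipy, OpenCV 4.12 (cv2) and the standard library are available. Lean on these libraries where they do the work, as an engineer would, in place of code of your own. Each camera call takes 0.05 s, during which the arm holds its last target. There are 200 camera calls.

## Working session

There is one attempt and no reset: what is moved stays moved. The work goes in short steps, Python scripts to look and compute and a tool call to move; the robot and the scene stay as the last step left them, time stands still between calls to the robot, and variables do not carry over. Pictures are saved under pics/ and viewed, at most 13 in all, crops included, and the job is handed in when it is done.

Besides the shell and the picture viewer there is one more tool, called after ">>>" as a command line: name --argument value ..., lists and objects as JSON in quotes. step_arm: Moves the arm, as the interface text tells. Its arguments: {"type":"object","properties":{"moves":{"type":"string"},"gripper":{"type":"number"},"grip_force":{"type":"number"}},"required":["moves"]}

```bash
mkdir -p pics; python3 - <<'E'
from workcell import bot,camera,camera_model
import cv2
for n in("top","side"):
    im=camera(n);cv2.imwrite(f"pics/{n}0.png",im[:,:,::-1]);m=camera_model(n);print(n,m)
print(bot.state())
E
```

```text
top {'fx': 365.6515412254012, 'fy': 365.6515412254012, 'cx': 315.5868206579851, 'cy': 198.67826688617683, 'eye': array([ 0.40067739, -0.26435232,  1.10302199]), 'rotation': array([-0.70400075,  0.70508077, -0.05673612,  0.06344344])}
side {'fx': 512.7461443760174, 'fy': 512.7461443760174, 'cx': 318.1340050381981, 'cy': 204.32634165706992, 'eye': array([ 0.25658654, -1.20635658,  0.80216884]), 'rotation': array([ 0.86567744, -0.15334414,  0.06953608, -0.47143703])}
{'t': 0.1, 'qpos': array([-1.38602675e+00,  3.42668605e-01,  1.52490872e+00, -1.20012390e-05,
        1.27538696e+00, -1.46008308e-01]), 'dq': array([-0.00082338, -0.00279113, -0.00324043,  0.00059584, -0.00095   ,
        0.00066961]), 'tau': array([ 1.76556321e-03, -4.32005882e+01, -2.44693029e+01,  7.19596515e-02,
        5.25688590e-02, -3.73398439e-05]), 'tcp_pos': array([ 0.17046241, -0.49621318,  0.24811082]), 'tool_rot': array([ 9.86353875e-01,  1.64637669e-01, -1.90291687e-05, -6.85577864e-04]), 'contact_force': array([-0.20486366, -0.34702612,  0.66494068]), 'wrist_torque': array([0.05208088, 0.01393428, 0.01463521]), 'grasp_force': 0.0, 'gripper_width': 1.0016584609862358}
```

View pics/top0.png

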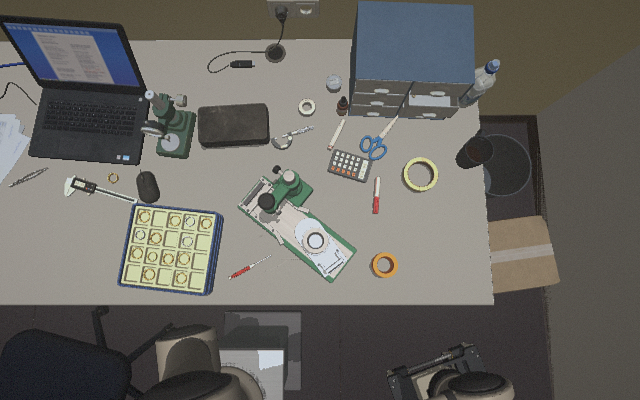

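View pics/side0.png

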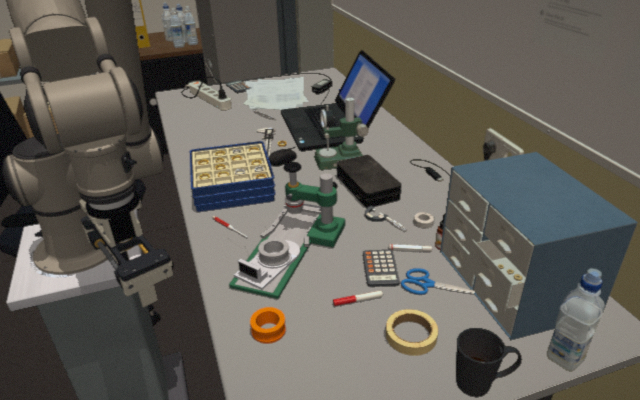

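The top view shows the stand at about (245-355, 165-280): spindle cap near (267,202), column near (280,170), ring near (316,241), rear end at lower right. Look-alike rings: orange roll (385,265), yellow roll (420,175), small white ring (307,106). The steel ring in the white carrier on the green bed is the one meant. I'll enlarge both views to confirm.

```bash
cat > h.py <<'E'
import numpy as np,cv2
from scipy.spatial.transform import Rotation as R
from workcell import bot,camera,camera_model
def proj(n,p):
    m=camera_model(n);q=(np.atleast_2d(p)-m["eye"])@R.from_quat(m["rotation"]).as_matrix()
    return np.c_[m["fx"]*q[:,0]/q[:,2]+m["cx"],m["fy"]*q[:,1]/q[:,2]+m["cy"]]
def ray(n,uv,z):
    m=camera_model(n);uv=np.atleast_2d(uv).astype(float)
    d=np.c_[(uv[:,0]-m["cx"])/m["fx"],(uv[:,1]-m["cy"])/m["fy"],np.ones(len(uv))]@R.from_quat(m["rotation"]).as_matrix().T
    return m["eye"]+d*((z-m["eye"][2])/d[:,2])[:,None]
def crop(n,im,x,y,w,h,k):
    cv2.imwrite(n,cv2.resize(im[y:y+h,x:x+w,::-1],None,fx=k,fy=k,interpolation=cv2.INTER_CUBIC))
E
python3 - <<'E'
from h import *
a=cv2.imread("pics/top0.png")[:,:,::-1];b=cv2.imread("pics/side0.png")[:,:,::-1]
crop("pics/a1.png",a,230,155,133,133,4.5);crop("pics/b1.png",b,220,150,150,150,4)
print(proj("top",[0.17,-.5,.25]),proj("side",[.17,-.5,.25]))
E
```

```text
[[427.18245144 368.48763466]] [[133.67374464 277.96242599]]
```

View pics/a1.png

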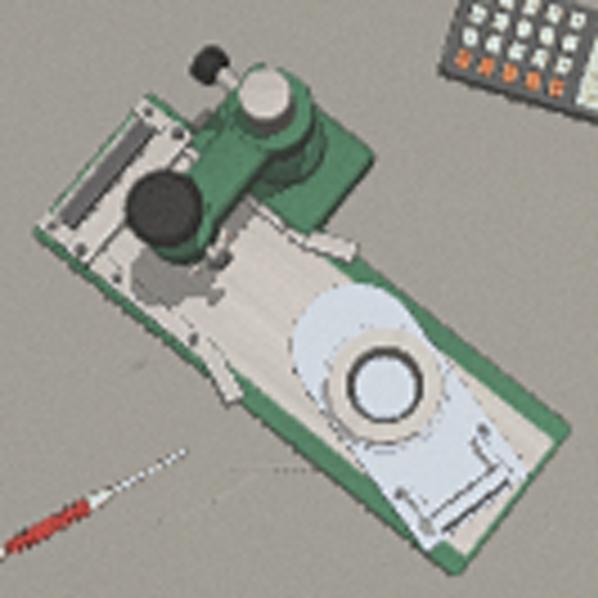

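View pics/b1.png

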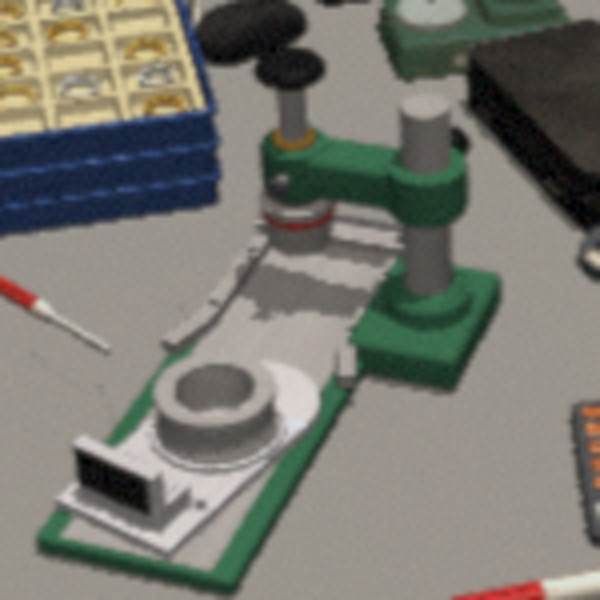

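The crops confirm it: the grey steel ring (crop 385,388) lies in the light carrier, which is askew. The black cap is at crop (164,210), the column top at (266,98), and the bed corners at (37,232), (458,574), (570,430).

```bash
python3 - <<'E'
from h import *
a=cv2.imread("pics/top0.png")
hsv=cv2.cvtColor(a,cv2.COLOR_BGR2HSV)
F=lambda x,y:(230+(x+.5)/4.5-.5,155+(y+.5)/4.5-.5)
# green bed corners
c=ray("top",[F(37,232),F(458,574),F(570,430),F(150,95)],.016)[:,:2]
print("bed",c.round(4),np.linalg.norm(np.diff(c,axis=0),axis=1))
d=c[0]-c[1];d/=np.linalg.norm(d);d2=c[3]-c[2];d2/=np.linalg.norm(d2);print(np.degrees(np.arctan2(d[1],d[0])),np.degrees(np.arctan2(d2[1],d2[0])))
# cap by dark mask
m=np.zeros(a.shape[:2],np.uint8);m[190:214,255:280]=(a[190:214,255:280].max(2)<75)*255
n,_,st,ce=cv2.connectedComponentsWithStats(m);i=1+st[1:,4].argmax();cap=ce[i];print("cap",cap,st[i],ray("top",cap,.2))
print("col",ray("top",F(266,98),.18))
# carrier: bluish light
b=a.astype(int);m=((b[:,:,0]-b[:,:,2]>8)&(b.min(2)>150)).astype(np.uint8)*255
k=np.zeros_like(m);k[210:285,290:355]=m[210:285,290:355]
pts=np.argwhere(k)[:,::-1];print(len(pts))
print("ring",ray("top",F(385,388),.056),"bore",ray("top",F(387,388),.030))
print("plate top ends",ray("top",[F(429,523),F(505,468)],.050))
print("carrier rear edge",ray("top",[F(430,550),F(525,480)],.024))
E
```

```text
bed [[ 0.5651 -0.0198]
 [ 0.3416 -0.2997]
 [ 0.4335 -0.3737]
 [ 0.659  -0.0934]] [0.3582323  0.11795842 0.35976934]
51.38540132349177 51.18636234580435
cap [266.17826087 201.10869565] [258 193  17  17 230] [[ 0.54996411 -0.13196558  0.2       ]]
col [[ 0.61803841 -0.18607041  0.18      ]]
1070
ring [[ 0.4587348  -0.25316481  0.056     ]] bore [[ 0.46017488 -0.25418478  0.03      ]]
plate top ends [[ 0.37469126 -0.28068713  0.05      ]
 [ 0.40873554 -0.32881787  0.05      ]]
carrier rear edge [[ 0.35704665 -0.28164616  0.024     ]
 [ 0.40127563 -0.34322066  0.024     ]]
```

```bash
cat >> h.py <<'E'
O=np.array([.5497,-.1315]);UY=np.array([.625,.7806]);UX=np.array([.7806,-.625])
def W(x,y,z): return np.r_[O+x*UX+y*UY,z]
def S(p): d=np.asarray(p)[:2]-O;return np.r_[d@UX,d@UY].round(4)
def move(p,yaw):  # yaw deg of tool x axis in world, tool down; shift+turn in tool axes
    s=bot.state();r=R.from_quat(s["tool_rot"]);a=np.radians(yaw)
    T=R.from_matrix(np.c_[[np.cos(a),np.sin(a),0],[np.sin(a),-np.cos(a),0],[0,0,-1]])
    print("t",s["t"],"shift",r.inv().apply(np.array(p)-s["tcp_pos"]).round(4),"turn",(r.inv()*T).as_rotvec().round(4),"F",s["contact_force"].round(1),"stand",S(s["tcp_pos"]),s["tcp_pos"].round(4))
E
python3 -c "
from h import *
move([.387,-.305,.13],35.5);print(S([.459,-.2535]))"
```

```text
t 0.1 shift [ 0.2669 -0.1104  0.1183] turn [-0.0013 -0.0004 -0.2888] F [-0.2 -0.3  0.7] stand [-0.0681 -0.5217] [ 0.1705 -0.4962  0.2481]
[ 0.0054 -0.1519]
```

>>> step_arm --moves "0.04 -0.016 0.01 0 0 -0.06; 0.08 -0.033 0.02 0 0 -0.12; 0.12 -0.05 0.03 0 0 -0.18; 0.16 -0.066 0.04 0 0 -0.24; 0.2 -0.083 0.06 0 0 -0.289" --gripper 0

```text
t: 0.6
tcp_pos: [0.3341, -0.3524, 0.1891]
tool_rot: [0.952, 0.306, 0.0, 0.001]
contact_force: [0.3, -1.0, -0.6]
gripper_width: 1.0
grasp_force: 0.0
```

```bash
python3 -c "
from h import *
move([.387,-.305,.12],35.5)"
```

```text
t 0.6 shift [ 0.0706 -0.0079  0.0691] turn [0.0025 0.0001 0.0022] F [ 0.3 -1.  -0.6] stand [-0.0302 -0.3071] [ 0.3341 -0.3524  0.1891]
```

>>> step_arm --moves "0.03 -0.004 0.03 0 0 0; 0.06 -0.008 0.06 0 0 0; 0.07 -0.008 0.069 0 0 0; 0.07 -0.008 0.069 0 0 0; 0.07 -0.008 0.069 0 0 0"

```text
t: 1.1
tcp_pos: [0.385, -0.307, 0.1205]
tool_rot: [0.952, 0.305, 0.0, 0.001]
contact_force: [-0.0, -0.4, 0.6]
gripper_width: 1.003
grasp_force: 0.0
```

```bash
python3 - <<'E'
from h import *
move([.387,-.305,.058],35.5)
b=camera("side");p=proj("side",[.387,-.305,.06])[0].astype(int);print(p)
crop("pics/b2.png",b,p[0]-70,p[1]-70,140,140,4)
E
```

```text
t 1.1 shift [ 0.0028 -0.0005  0.0625] turn [0.0012 0.0003 0.0003] F [-0.  -0.4  0.6] stand [-0.0189 -0.2399] [ 0.385  -0.307   0.1205]
[248 265]
```

View pics/b2.png

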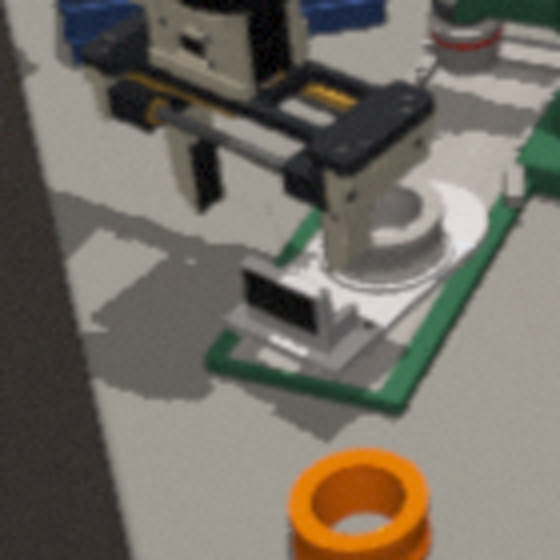

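The gripper is above the plate. The black pad's centre is at crop (282,301), side-view pixel (248.4,270.2). I'll check that against the plan.

```bash
python3 -c "
from h import *
F=lambda x,y:(178+x/4,195+y/4)
q=ray('side',[F(282,301)],.052);print(q, q[0,:2]+.006*np.array([.814,.581]))
e=ray('side',[F(245,282),F(318,322)],.052);print(e,np.degrees(np.arctan2(*(e[1]-e[0])[[1,0]])))"
```

```text
[[ 0.38483903 -0.31282379  0.052     ]] [ 0.38972303 -0.30933779]
[[ 0.36875661 -0.28893595  0.052     ]
 [ 0.3996001  -0.3375601   0.052     ]] -57.61204632616497
```

>>> step_arm --moves "0.003 -0.001 0.025 0 0 0; 0.003 -0.001 0.045 0 0 0; 0.003 -0.001 0.06 0 0 0; 0.003 -0.001 0.062 0 0 0; 0.003 -0.001 0.062 0 0 0"

```text
t: 1.65
tcp_pos: [0.3867, -0.3045, 0.0585]
tool_rot: [0.953, 0.304, 0.0, 0.001]
contact_force: [0.3, -0.2, 0.2]
gripper_width: 1.006
grasp_force: 0.0
```

>>> step_arm --moves "0 0 0 0 0 0; 0 0 0 0 0 0; 0 0 0 0 0 0; 0 0 0 0 0 0; 0 0 0 0 0 0" --gripper 1 --grip_force 12

```text
t: 2.15
tcp_pos: [0.3871, -0.3036, 0.058]
tool_rot: [0.952, 0.305, 0.0, 0.0]
contact_force: [0.3, -0.8, 1.7]
gripper_width: 0.653
grasp_force: 12.0
```

>>> step_arm --moves "0 0 0 0 0 0; 0 0 0 0 0 0; 0 0 0 0 0 0; 0 0 0 0 0 0; 0 0 0 0 0 0"

```text
t: 2.65
tcp_pos: [0.3872, -0.3036, 0.058]
tool_rot: [0.952, 0.305, 0.0, 0.0]
contact_force: [-0.5, -0.2, 5.6]
gripper_width: 0.653
grasp_force: 12.0
```

```bash
python3 - <<'E'
from h import *
move(W(0,-.22,.058),51.3)
a=camera("top");p=proj("top",[.43,-.27,.05])[0].astype(int);print(p)
crop("pics/a2.png",a,p[0]-65,p[1]-60,130,120,4.6)
E
```

```text
t 2.65 shift [0.0206 0.0142 0.    ] turn [ 9.000e-04  1.000e-04 -2.755e-01] F [-0.5 -0.2  5.6] stand [-0.0193 -0.2359] [ 0.3872 -0.3036  0.058 ]
[321 251]
```

View pics/a2.png

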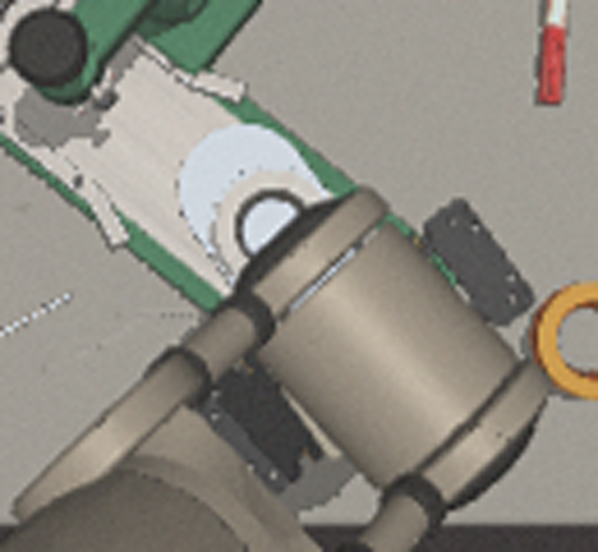

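Gripped at 60 mm, the plate's width. Next I straighten and centre the carrier before the rails.

```bash
python3 -c "
from h import *
move(W(0,-.234,.058),51.3)"
```

```text
t 2.7 shift [0.0071 0.018  0.0001] turn [ 9.000e-04  1.000e-04 -2.755e-01] F [-0.6 -0.7  5.9] stand [-0.0193 -0.2359] [ 0.3872 -0.3036  0.058 ]
```

>>> step_arm --moves "0.0005 0.0015 0 0 0 -0.02; 0.0015 0.004 0 0 0 -0.06; 0.003 0.007 0 0 0 -0.11; 0.004 0.0105 0 0 0 -0.16; 0.0055 0.014 0 0 0 -0.21"

```text
t: 3.2
tcp_pos: [0.3997, -0.3118, 0.058]
tool_rot: [0.915, 0.404, 0.0, 0.0]
contact_force: [-0.3, -0.6, 6.0]
gripper_width: 0.652
grasp_force: 12.0
```

```bash
python3 -c "
from h import *
move(W(0,-.234,.058),51.3)"
```

```text
t 3.2 shift [0.0008 0.0043 0.    ] turn [ 0.0004  0.0001 -0.0638] F [-0.3 -0.6  6. ] stand [-0.0044 -0.2345] [ 0.3997 -0.3118  0.058 ]
```

>>> step_arm --moves "0.0003 0.002 0 0 0 -0.03; 0.0006 0.0035 0 0 0 -0.05; 0.0008 0.0043 0 0 0 -0.064; 0.0008 0.0043 0 0 0 -0.064; 0.0008 0.0043 0 0 0 -0.064"

```text
t: 3.7
tcp_pos: [0.4036, -0.3142, 0.058]
tool_rot: [0.902, 0.432, 0.0, 0.001]
contact_force: [1.3, -0.4, 5.0]
gripper_width: 0.652
grasp_force: 12.0
```

```bash
python3 - <<'E'
from h import *
move(W(0,-.15,.058),51.3)
a=camera("top");p=proj("top",W(0,-.1,.03))[0].astype(int);print(p)
crop("pics/a3.png",a,p[0]-60,p[1]-60,120,120,5)
E
```

```text
t 3.7 shift [ 0.0839 -0.0003 -0.    ] turn [ 0.0011  0.0002 -0.0014] F [ 1.3 -0.4  5. ] stand [ 1.000e-04 -2.339e-01] [ 0.4036 -0.3142  0.058 ]
[300 231]
```

View pics/a3.png

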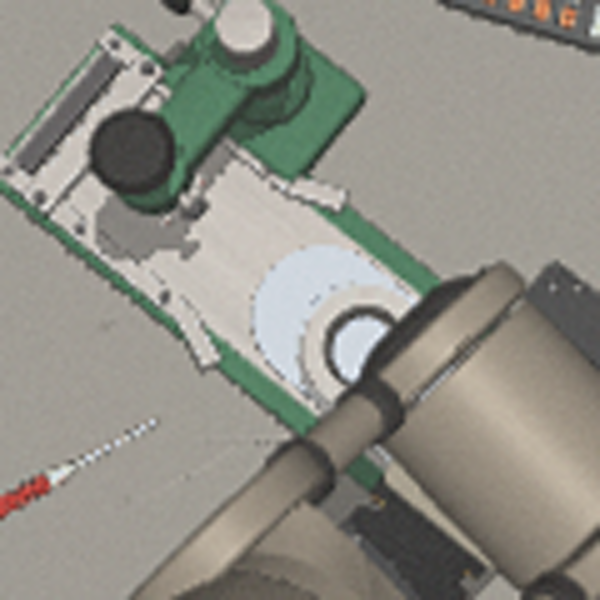

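The carrier is now aligned by eye: nose arc around crop (252,320) to (325,245). I'll measure its centre with a circle fit.

```bash
python3 - <<'E'
from h import *
c=cv2.imread("pics/a3.png").astype(int)
m=((c[:,:,0]-c[:,:,2]>8)&(c.min(2)>140)).astype(np.uint8)*255
m[:, 420:]=0; m[:230]=0;m[420:]=0
m=cv2.morphologyEx(m,cv2.MORPH_OPEN,np.ones((7,7)))
cs=max(cv2.findContours(m,0,1)[0],key=cv2.contourArea)[:,0]
P=ray("top",np.c_[240+(cs[:,0]+.5)/5-.5,171+(cs[:,1]+.5)/5-.5],.024)
s=np.array([S(p) for p in P])
from scipy.optimize import least_squares
k=s[:,1]>-.115+0*s[:,0]
print(k.sum(),s[:,1].max())
f=least_squares(lambda v:np.hypot(*(s[k]-v[:2]).T)-.042,[0,-.11],loss="soft_l1",f_scale=.001)
print(f.x,np.abs(f.fun).max())
# rail edges for the true bed mid-line (rail mouth tips): crop px
for q in [(205,365),(345,200)]: print(S(ray("top",[(240+q[0]/5,171+q[1]/5)],.0265)[0]))
E
```

```text
317 -0.071
[ 0.00203777 -0.11424229] 0.033551131875827214
[-0.0635 -0.0782]
[ 0.0635 -0.0812]
```

>>> step_arm --moves "0.003 0 0 0 0 0; 0.01 -0.001 0 0 0 0; 0.018 -0.001 0 0 0 0; 0.026 -0.001 0 0 0 0; 0.034 -0.001 0 0 0 0"

```text
t: 4.25
tcp_pos: [0.4239, -0.287, 0.058]
tool_rot: [0.902, 0.432, -0.0, 0.0]
contact_force: [-1.7, -2.7, 6.2]
gripper_width: 0.655
grasp_force: 12.0
```

>>> step_arm --moves "0.007 0 0 0 0 0; 0.013 0 0 0 0 0; 0.019 0 0 0 0 0; 0.025 0 0 0 0 0; 0.03 0 0 0 0 0"

```text
t: 4.75
tcp_pos: [0.4427, -0.2635, 0.058]
tool_rot: [0.902, 0.432, -0.0, 0.0]
contact_force: [-3.0, -2.4, 5.8]
gripper_width: 0.653
grasp_force: 12.0
```

```bash
python3 - <<'E'
from h import *
move(W(0,-.09,.058),51.3)
s=bot.state();print(s["wrist_torque"].round(2), "F stand x,y",s["contact_force"][:2]@UX,s["contact_force"][:2]@UY)
E
```

```text
t 4.75 shift [ 0.08    0.0009 -0.    ] turn [ 0.0006  0.0007 -0.0014] F [-3.  -2.4  5.8] stand [-0.001 -0.17 ] [ 0.4427 -0.2635  0.058 ]
[-0.42  0.33 -0.01] F stand x,y -0.7890194741097752 -3.7515372117103976
```

>>> step_arm --moves "0.006 0 0 0 0 0; 0.012 0 0 0 0 0; 0.018 0 0 0 0 0; 0.024 0 0 0 0 0; 0.029 0 0 0 0 0"

```text
t: 5.25
tcp_pos: [0.4608, -0.2409, 0.058]
tool_rot: [0.902, 0.432, -0.0, 0.0]
contact_force: [-1.7, -2.6, 6.3]
gripper_width: 0.654
grasp_force: 12.0
```

```bash
python3 - <<'E'
from h import *
move(W(0,-.09,.058),51.3)
s=bot.state();print(s["wrist_torque"].round(2), "F stand x,y",s["contact_force"][:2]@UX,s["contact_force"][:2]@UY)
E
```

```text
t 5.25 shift [ 0.051   0.0009 -0.    ] turn [ 0.0006  0.0007 -0.0014] F [-1.7 -2.6  6.3] stand [-0.001 -0.141] [ 0.4608 -0.2409  0.058 ]
[-0.43  0.29  0.02] F stand x,y 0.276569221799002 -3.071623977604379
```

>>> step_arm --moves "0.006 0 0 0 0 0; 0.012 0 0 0 0 0; 0.018 0 0 0 0 0; 0.024 0 0 0 0 0; 0.028 0 0 0 0 0"

```text
t: 5.75
tcp_pos: [0.4784, -0.219, 0.058]
tool_rot: [0.902, 0.432, -0.0, 0.0]
contact_force: [-2.4, -2.2, 6.1]
gripper_width: 0.653
grasp_force: 12.0
```

>>> step_arm --moves "0.004 0 0 0 0 0; 0.007 0 0 0 0 0; 0.01 0 0 0 0 0; 0.012 0 0 0 0 0; 0.014 0 0 0 0 0"

```text
t: 6.25
tcp_pos: [0.487, -0.2083, 0.058]
tool_rot: [0.902, 0.432, -0.0, 0.0]
contact_force: [-3.0, -2.4, 6.5]
gripper_width: 0.655
grasp_force: 12.0
```

```bash
python3 - <<'E'
from h import *
move(W(0,-.09,.058),51.3)
s=bot.state();print(s["wrist_torque"].round(2), "F stand x,y",s["contact_force"][:2]@UX,s["contact_force"][:2]@UY)
E
```

```text
t 6.25 shift [ 0.0092  0.0009 -0.    ] turn [ 0.0005  0.0008 -0.0014] F [-3.  -2.4  6.5] stand [-0.0009 -0.0992] [ 0.487  -0.2083  0.058 ]
[-0.46  0.3   0.01] F stand x,y -0.8757338086733123 -3.7174128810809117
```

Now slow steps until the stop is felt.

>>> step_arm --moves "0.002 0 0 0 0 0; 0.004 0 0 0 0 0; 0.005 0 0 0 0 0; 0.006 0 0 0 0 0; 0.007 0 0 0 0 0"

```text
t: 6.75
tcp_pos: [0.4913, -0.2029, 0.058]
tool_rot: [0.902, 0.432, -0.0, 0.0]
contact_force: [-1.7, -1.7, 6.4]
gripper_width: 0.653
grasp_force: 12.0
```

>>> step_arm --moves "0.001 0 0 0 0 0; 0.002 0 0 0 0 0; 0.003 0 0 0 0 0; 0.004 0 0 0 0 0; 0.004 0 0 0 0 0"

```text
t: 7.25
tcp_pos: [0.4939, -0.1997, 0.058]
tool_rot: [0.902, 0.432, -0.0, 0.0]
contact_force: [-1.6, -1.6, 7.0]
gripper_width: 0.651
grasp_force: 12.0
```

```bash
python3 - <<'E'
from h import *
move(W(0,-.09,.058),51.3)
s=bot.state();print(s["wrist_torque"].round(2), "F stand x,y",s["contact_force"][:2]@UX,s["contact_force"][:2]@UY)
E
```

```text
t 7.25 shift [-0.0019  0.0009  0.    ] turn [ 0.0005  0.0006 -0.0015] F [-1.6 -1.6  7. ] stand [-0.0009 -0.0881] [ 0.4939 -0.1997  0.058 ]
[-0.27  0.16  0.02] F stand x,y -0.3035813382820266 -2.2599474931854315
```

>>> step_arm --moves "0.001 0 0 0 0 0; 0.002 0 0 0 0 0; 0.002 0 0 0 0 0; 0.003 0 0 0 0 0; 0.003 0 0 0 0 0"

```text
t: 7.75
tcp_pos: [0.4952, -0.198, 0.0579]
tool_rot: [0.902, 0.432, -0.001, 0.0]
contact_force: [-3.4, -5.7, 6.6]
gripper_width: 0.649
grasp_force: 12.0
```

>>> step_arm --moves "0.001 0 0 0 0 0; 0.002 0 0 0 0 0; 0.002 0 0 0 0 0; 0.003 0 0 0 0 0; 0.003 0 0 0 0 0"

```text
t: 8.25
tcp_pos: [0.4967, -0.196, 0.0575]
tool_rot: [0.902, 0.432, -0.001, 0.0]
contact_force: [-5.0, -6.7, 2.3]
gripper_width: 0.66
grasp_force: 12.0
```

Force has doubled and the pads are beginning to slip, so it is against the stop or jammed. I'll let go, back off and check.

>>> step_arm --moves "0 0 0 0 0 0; 0 0 0 0 0 0; 0 0 0 0 0 0; 0 0 0 0 0 0; 0 0 0 0 0 0" --gripper 0

```text
t: 8.75
tcp_pos: [0.4977, -0.1946, 0.0576]
tool_rot: [0.902, 0.432, -0.0, -0.0]
contact_force: [-0.2, 0.6, 0.1]
gripper_width: 0.989
grasp_force: 0.0
```

>>> step_arm --moves "-0.003 0 -0.02 0 0 0; -0.02 0 -0.05 0 0 0; -0.06 0 -0.055 0 0 0; -0.09 0 -0.05 0 0 0; -0.09 0 -0.05 0 0 0" --gripper 1

```text
t: 9.25
tcp_pos: [0.4395, -0.267, 0.1077]
tool_rot: [0.902, 0.431, -0.0, 0.0]
contact_force: [0.0, 1.4, -0.9]
gripper_width: 0.616
grasp_force: 0.0
```

```bash
python3 - <<'E'
from h import *
move(W(0,-.14,.05),51.3)
b=camera("side");p=proj("side",W(0,-.04,.06))[0].astype(int);print(p)
crop("pics/b4.png",b,p[0]-65,p[1]-65,130,130,4.6)
a=camera("top");cv2.imwrite("pics/top4.png",a[:,:,::-1])
E
```

```text
t 9.25 shift [0.0347 0.0011 0.0577] turn [-0.0001  0.0007 -0.0047] F [ 0.   1.4 -0.9] stand [-0.0013 -0.1746] [ 0.4395 -0.267   0.1077]
[288 218]
```

View pics/b4.png

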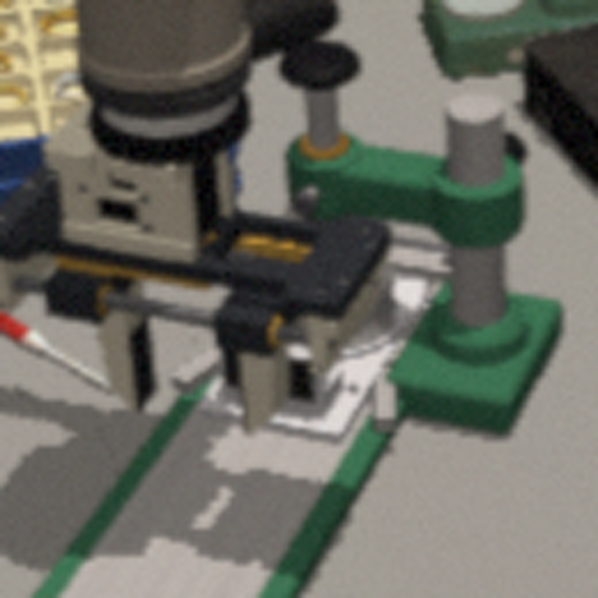

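The gripper hides the carrier from the side. The carrier's rear lies squarely between the rails at crop (330,430). I'll push with closed fingers on the black pad to feel for the stop.

>>> step_arm --moves "0 0.001 0.02 0 0 0; 0.01 0.001 0.04 0 0 0; 0.03 0.001 0.048 0 0 0; 0.045 0.001 0.048 0 0 0; 0.058 0.001 0.048 0 0 0" --gripper 1

```text
t: 9.85
tcp_pos: [0.4796, -0.2188, 0.0598]
tool_rot: [0.901, 0.433, 0.0, -0.0]
contact_force: [-0.2, -0.4, 0.4]
gripper_width: 0.091
grasp_force: 0.0
```

>>> step_arm --moves "0.004 0 0 0 0 0; 0.007 0 0 0 0 0; 0.009 0 0 0 0 0; 0.01 0 0 0 0 0; 0.011 0 0 0 0 0"

```text
t: 10.35
tcp_pos: [0.4852, -0.2121, 0.0598]
tool_rot: [0.902, 0.432, -0.0, 0.0]
contact_force: [0.1, -0.4, 0.7]
gripper_width: 0.008
grasp_force: 0.0
```

```bash
python3 - <<'E'
from h import *
move(W(0,-.105,.06),51.3)
s=bot.state();print("F stand x,y",s["contact_force"][:2]@UX,s["contact_force"][:2]@UY)
E
```

```text
t 10.35 shift [-0.0018 -0.     -0.0002] turn [ 0.0003  0.0001 -0.0021] F [ 0.1 -0.4  0.7] stand [ 0.     -0.1032] [ 0.4852 -0.2121  0.0598]
F stand x,y 0.3693553849050567 -0.2332500270099373
```

>>> step_arm --moves "0.001 0 0 0 0 0; 0.002 0 0 0 0 0; 0.003 0 0 0 0 0; 0.004 0 0 0 0 0; 0.004 0 0 0 0 0"

```text
t: 10.85
tcp_pos: [0.486, -0.211, 0.0598]
tool_rot: [0.902, 0.433, -0.002, 0.001]
contact_force: [-10.2, -12.2, 3.0]
gripper_width: 0.008
grasp_force: 8.0
```

>>> step_arm --moves "0.001 0 0 0 0 0; 0.002 0 0 0 0 0; 0.003 0 0 0 0 0; 0.003 0 0 0 0 0; 0.003 0 0 0 0 0"

```text
t: 11.35
tcp_pos: [0.4861, -0.2109, 0.0599]
tool_rot: [0.902, 0.433, -0.004, 0.001]
contact_force: [-20.3, -22.4, 4.9]
gripper_width: 0.003
grasp_force: 15.2
```

Blocked solid at 30 N with no motion, so the nose is at the stop. I back off, lift and check with the camera.

>>> step_arm --moves "-0.01 0 0 0 0 0; -0.02 0 0 0 0 0; -0.04 0 -0.03 0 0 0; -0.06 0 -0.07 0 0 0; -0.08 0 -0.11 0 0 0"

```text
t: 11.85
tcp_pos: [0.4388, -0.2688, 0.1706]
tool_rot: [0.902, 0.432, -0.0, -0.001]
contact_force: [0.0, -0.6, -1.0]
gripper_width: 0.005
grasp_force: 0.0
```

>>> step_arm --moves "-0.02 0 -0.03 0 0 0; -0.06 0 -0.05 0 0 0; -0.1 0 -0.08 0 0 0; -0.13 0 -0.08 0 0 0; -0.13 0 -0.08 0 0 0"

```text
t: 12.35
tcp_pos: [0.3563, -0.3727, 0.2506]
tool_rot: [0.903, 0.43, -0.0, 0.001]
contact_force: [-0.5, 0.7, -0.2]
gripper_width: 0.004
grasp_force: 0.0
```

```bash
python3 - <<'E'
from h import *
move(W(0,0,.235),51.3)
a=camera("top");p=proj("top",W(0,-.0,.06))[0].astype(int)
b=camera("side");q=proj("side",W(0,-.0,.06))[0].astype(int);print(p,q)
crop("pics/t5.png",a,p[0]-40,p[1]-40,80,80,5);crop("pics/s5.png",b,q[0]-50,q[1]-45,100,80,5)
x=cv2.imread("pics/t5.png");y=cv2.imread("pics/s5.png");cv2.imwrite("pics/c5.png",cv2.resize(np.hstack([x,y[:400]]),None,fx=.88,fy=.88))
E
```

```text
t 12.35 shift [ 0.3091 -0.0016  0.0152] turn [ 0.0022  0.0013 -0.0053] F [-0.5  0.7 -0.2] stand [-2.000e-04 -3.091e-01] [ 0.3563 -0.3727  0.2506]
[272 209] [294 210]
```

View pics/c5.png

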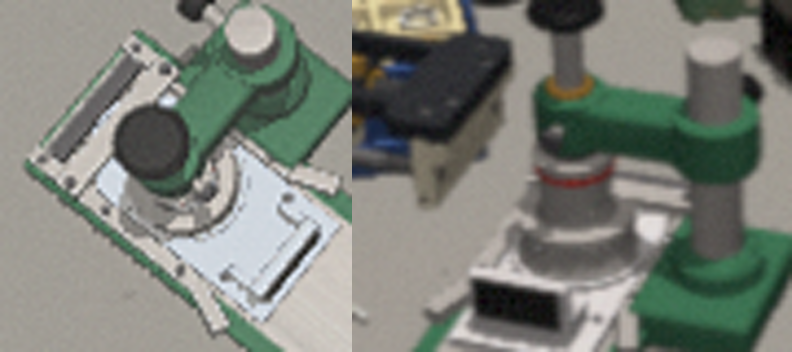

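The carrier is straight in the rails with its nose under the keeper, at left crop (110,180). The ring stands under the plug at right crop (578,240), and the black pad faces back squarely. Now over the cap.

>>> step_arm --moves "0.03 0 0 0 0 0; 0.07 0 0 0 0 0; 0.115 0 0 0 0 0; 0.16 0 0 0 0 0; 0.205 -0.001 0 0 0 0"

```text
t: 12.95
tcp_pos: [0.4869, -0.2064, 0.2492]
tool_rot: [0.901, 0.433, -0.0, -0.001]
contact_force: [0.8, 0.0, 0.4]
gripper_width: 0.003
grasp_force: 0.0
```

>>> step_arm --moves "0.04 0 0 0 0 0; 0.07 0 0 0 0 0; 0.095 -0.001 0 0 0 0; 0.104 -0.001 0 0 0 0; 0.104 -0.001 0 0 0 0"

```text
t: 13.45
tcp_pos: [0.5504, -0.1261, 0.2491]
tool_rot: [0.901, 0.434, -0.0, -0.0]
contact_force: [-0.5, 0.0, 0.6]
gripper_width: 0.005
grasp_force: 0.0
```

```bash
python3 -c "
from h import *
move(W(0,0,.228),51.3)"
```

```text
t 13.45 shift [-0.0047  0.0028  0.0211] turn [-0.0012  0.0003  0.0016] F [-0.5  0.   0.6] stand [-0.0028  0.0047] [ 0.5504 -0.1261  0.2491]
```

>>> step_arm --moves "-0.0045 0.003 0.01 0 0 0; -0.0045 0.003 0.018 0 0 0; -0.0045 0.003 0.021 0 0 0; -0.0045 0.003 0.023 0 0 0; -0.0045 0.003 0.024 0 0 0"

```text
t: 13.95
tcp_pos: [0.5495, -0.1337, 0.2255]
tool_rot: [0.902, 0.432, -0.0, -0.0]
contact_force: [0.8, 1.1, -0.3]
gripper_width: 0.005
grasp_force: 0.0
```

>>> step_arm --moves "0 0 0.001 0 0 0; 0 0 0.002 0 0 0; 0 0 0.003 0 0 0; 0 0 0.004 0 0 0; 0 0 0.005 0 0 0"

```text
t: 14.45
tcp_pos: [0.5497, -0.1332, 0.2207]
tool_rot: [0.902, 0.432, 0.0, 0.0]
contact_force: [0.2, 0.1, 0.2]
gripper_width: 0.007
grasp_force: 0.0
```

>>> step_arm --moves "0 0 0.0005 0 0 0; 0 0 0.001 0 0 0; 0 0 0.001 0 0 0; 0 0 0.001 0 0 0; 0 0 0.001 0 0 0"

```text
t: 14.95
tcp_pos: [0.5497, -0.1333, 0.2198]
tool_rot: [0.902, 0.432, 0.0, 0.0]
contact_force: [0.1, -0.1, -0.7]
gripper_width: 0.002
grasp_force: 0.0
```

>>> step_arm --moves "0 0 0.0005 0 0 0; 0 0 0.001 0 0 0; 0 0 0.001 0 0 0; 0 0 0.001 0 0 0; 0 0 0.001 0 0 0"

```text
t: 15.45
tcp_pos: [0.5497, -0.1333, 0.2189]
tool_rot: [0.902, 0.432, 0.0, 0.0]
contact_force: [-0.7, 0.4, 3.5]
gripper_width: 0.007
grasp_force: 1.6
```

Contact at TCP z of about 0.2193. Next I press down about 33 mm.

>>> step_arm --moves "0 0 0.002 0 0 0; 0 0 0.006 0 0 0; 0 0 0.01 0 0 0; 0 0 0.014 0 0 0; 0 0 0.018 0 0 0"

```text
t: 15.95
tcp_pos: [0.5497, -0.1333, 0.2003]
tool_rot: [0.902, 0.432, 0.0, 0.0]
contact_force: [-0.8, -1.0, 4.0]
gripper_width: 0.007
grasp_force: 1.9
```

>>> step_arm --moves "0 0 0.004 0 0 0; 0 0 0.008 0 0 0; 0 0 0.011 0 0 0; 0 0 0.013 0 0 0; 0 0 0.0145 0 0 0"

```text
t: 16.45
tcp_pos: [0.5498, -0.1333, 0.1861]
tool_rot: [0.902, 0.432, 0.0, 0.0]
contact_force: [-0.8, 1.0, 3.2]
gripper_width: 0.005
grasp_force: 1.9
```

>>> step_arm --moves "0 0 0.0005 0 0 0; 0 0 0.001 0 0 0; 0 0 0.001 0 0 0; 0 0 0.001 0 0 0; 0 0 0.001 0 0 0"

```text
t: 16.95
tcp_pos: [0.5497, -0.1333, 0.1852]
tool_rot: [0.902, 0.432, 0.0, 0.0]
contact_force: [1.0, 0.4, 3.2]
gripper_width: 0.005
grasp_force: 1.3
```

>>> step_arm --moves "0 0 0.0005 0 0 0; 0 0 0.001 0 0 0; 0 0 0.0012 0 0 0; 0 0 0.0015 0 0 0; 0 0 0.0015 0 0 0"

```text
t: 17.45
tcp_pos: [0.5497, -0.1333, 0.1842]
tool_rot: [0.902, 0.432, 0.0, 0.0]
contact_force: [-1.9, 1.6, 6.7]
gripper_width: 0.008
grasp_force: 3.4
```

>>> step_arm --moves "0 0 0.0002 0 0 0; 0 0 0.0005 0 0 0; 0 0 0.0005 0 0 0; 0 0 0.0005 0 0 0; 0 0 0.0005 0 0 0"

```text
t: 17.95
tcp_pos: [0.5498, -0.1333, 0.1841]
tool_rot: [0.902, 0.432, 0.0, 0.0]
contact_force: [-1.9, 0.6, 9.0]
gripper_width: 0.0
grasp_force: 4.4
```

Touching earlier than expected, at about 35 mm of travel, so the ring is probably slightly off centre. I'll press a little more and see if it centres.

>>> step_arm --moves "0 0 0.0003 0 0 0; 0 0 0.0005 0 0 0; 0 0 0.0005 0 0 0; 0 0 0.0005 0 0 0; 0 0 0.0005 0 0 0"

```text
t: 18.45
tcp_pos: [0.5498, -0.1333, 0.184]
tool_rot: [0.902, 0.432, 0.0, 0.0]
contact_force: [-2.8, 1.5, 10.5]
gripper_width: 0.0
grasp_force: 5.6
```

>>> step_arm --moves "0 0 0.0003 0 0 0; 0 0 0.0005 0 0 0; 0 0 0.0005 0 0 0; 0 0 0.0005 0 0 0; 0 0 0.0005 0 0 0"

```text
t: 18.95
tcp_pos: [0.5498, -0.1333, 0.1838]
tool_rot: [0.902, 0.432, 0.0, 0.001]
contact_force: [-3.3, 1.6, 13.4]
gripper_width: 0.005
grasp_force: 6.8
```

Force rises about 10 N over 0.7 mm, which is how contact with the taper should feel. I lift off and measure the travel from the picture.

>>> step_arm --moves "0 0 -0.005 0 0 0; 0 0 -0.02 0 0 0; -0.01 0 -0.05 0 0 0; -0.05 0 -0.07 0 0 0; -0.1 0 -0.075 0 0 0"

```text
t: 19.45
tcp_pos: [0.4878, -0.2112, 0.259]
tool_rot: [0.901, 0.434, 0.001, 0.001]
contact_force: [0.2, -0.6, -1.0]
gripper_width: 0.004
grasp_force: 0.0
```

>>> step_arm --moves "-0.04 0 0 0 0 0; -0.08 0 0 0 0 0; -0.12 0 0 0 0 0; -0.16 0 0 0 0 0; -0.18 0 0 0 0 0"

```text
t: 19.95
tcp_pos: [0.3723, -0.3532, 0.2567]
tool_rot: [0.902, 0.431, -0.001, -0.0]
contact_force: [0.6, 0.7, 0.1]
gripper_width: 0.004
grasp_force: 0.0
```

```bash
python3 - <<'E'
from h import *
b=camera("side");cv2.imwrite("pics/side6.png",b[:,:,::-1])
b0=cv2.imread("pics/side0.png")[:,:,::-1]
print("expect",proj("side",[W(0,0,.2),W(0,0,.1624)]).round(2))
for im,z in((b0,.2),(b,.1624)):
    q=proj("side",W(0,0,z))[0].astype(int);x0,y0=q[0]-13,q[1]-9
    g=cv2.resize(im[y0:y0+18,x0:x0+26].astype(np.float32),None,fx=8,fy=8,interpolation=cv2.INTER_CUBIC)
    m=(g.max(2)<80).astype(np.uint8);n,_,st,ce=cv2.connectedComponentsWithStats(m);i=1+st[1:,4].argmax()
    print(x0+st[i,:4][0]/8,y0+st[i,1]/8,st[i,2:4]/8,st[i,4],[x0+ce[i][0]/8,y0+ce[i][1]/8])
q=proj("side",W(0,0,.1))[0].astype(int)
crop("pics/s6.png",b,q[0]-35,q[1]-45,70,80,7)
print(bot.state()["t"])
E
```

```text
expect [[291.79 163.34]
 [292.58 176.6 ]]
278.0 154.0 [23.25 18.  ] 19916 [np.float64(288.8423692006427), np.float64(162.60603283791926)]
284.75 174.25 [17.   10.75] 9600 [np.float64(293.1384505208333), np.float64(179.7973046875)]
20.0
```

View pics/s6.png

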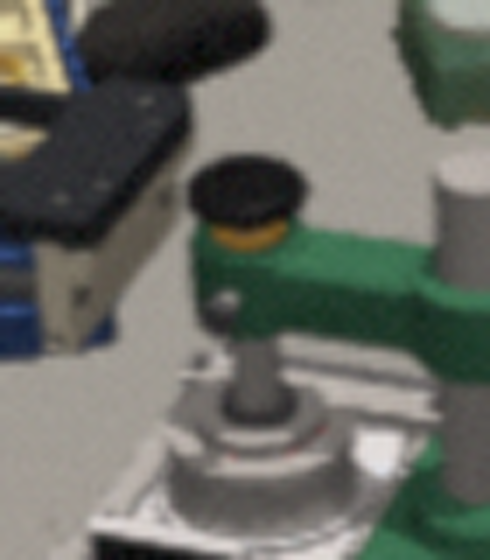

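The plug sits in the bore. A faint red line shows at the ring's top face, near crop (230,455) and (315,430), so the band is nearly all the way in. I'll quantify it by redness against the full 4 mm band in the first picture.

```bash
python3 - <<'E'
from h import *
a=cv2.imread("pics/side0.png").astype(float);b=cv2.imread("pics/side6.png").astype(float)
def red(im,c,w=8,h=(8,10)):
    p=im[c[1]-h[0]:c[1]+h[1],c[0]-w:c[0]+w];r=p[:,:,2]-(p[:,:,0]+p[:,:,1])/2
    return r
# band middle: nose+26mm
for im,z in((a,.066+.026),(b,.056)):
    c=proj("side",W(0,0,z))[0].round().astype(int);r=red(im,c)
    print(c);print(r[:,::1].mean(1).round(1));print((r>25).sum())
# cap lower edge via dark profile over central columns (avoid stem): cols offset -8..-6,+6..8
for im,z in((a,.2),(b,.1624)):
    c=proj("side",W(0,0,z))[0];c=c.round().astype(int)
    for o in(-7,0,7): print(o,c[1],im[c[1]-6:c[1]+16,c[0]+o].max(1).round())
E
```

```text
[294 200]
[-17.1 -15.7 -11.8 -10.5 -11.7 -11.5 -10.4  -8.3  -0.7   5.    7.1  10.1
  14.1  28.7  43.7  20.8   5.8   4. ]
28
[295 212]
[ 5.5  7.8  7.   5.1  4.4  3.8  3.8  3.4  4.2  6.6  8.8  9.1  9.8 11.8
 10.5  9.7  6.2  4.9]
0
-7 163 [ 27.  27.  26.  15.  15.  15.  22.  22.  34.  26.  21.  25.  31.  69.
 125. 148. 152. 151. 151. 151. 155. 154.]
0 163 [16. 17. 24. 48. 73. 37. 25. 30. 22. 22. 23. 36. 37. 29. 15. 44. 77. 83.
 82. 85. 84. 84.]
7 163 [151. 151. 151. 152. 152. 143. 110.  56.  33.  23.  23.  27.  52. 100.
 149. 153. 153. 154. 153. 153. 152. 152.]
-7 177 [146. 148. 151. 152. 135.  81.  38.  28.  25.  29.  26.  48.  72.  79.
  77.  70.  64.  61.  50.  54.  53.  56.]
0 177 [161. 159. 144.  59.  32.  26.  26.  28.  28.  30.  37.  34.  21.  44.
  95. 124.  98.  77.  76.  64.  59.  60.]
7 177 [162. 163. 162. 159. 144.  88.  48.  34.  34.  39.  53.  83.  86.  84.
  95. 100. 101. 109. 115. 105.  88.  68.]
```

```bash
python3 - <<'E'
from h import *
v=camera_model("side")["eye"][:2]-O;v/=np.linalg.norm(v)
def f(z,r): return proj("side",np.r_[O+v*r,z])[0].round(2)
print("col-top ctr expected",proj("side",W(.088,0,.18))[0].round(2))
for s in(0,.003): print("init s",s,"cap front-edge",f(.2-s,.018),f(.195-s,.0225),"band mid",f(.092-s,.0236))
for s in(.035,.0375): print("now",s,"cap back",f(.2-s,-.018),"band z range",f(.066-s+.028,.0239),"ringtop at plug",f(.056,.0239))
b=cv2.imread("pics/side6.png").astype(int);a=cv2.imread("pics/side0.png").astype(int)
for im in(a,b):
    m=np.zeros(im.shape[:2],np.uint8);m[160:190,305:345]=(im[160:190,305:345].min(2)>125)
    print("colrows",im[165:190,326].min(1))
# colour rows at the plug front, current
print(b[208:228,293:299].mean(1).round(0)[:,::-1].tolist())
E
```

```text
col-top ctr expected [325.83 175.61]
init s 0 cap front-edge [292.   166.87] [292.16 169.57] band mid [294.28 205.31]
init s 0.003 cap front-edge [292.06 167.95] [292.22 170.65] band mid [294.34 206.3 ]
now 0.035 cap back [292.31 172.16] band z range [294.92 216.11] ringtop at plug [294.97 217.08]
now 0.0375 cap back [292.36 173.02] band z range [294.97 216.92] ringtop at plug [294.97 217.08]
colrows [ 50  48  51  56  86 136 141 138 150 161 163 163 161 159 132  91  83  82
  86  86  83  85  88  86  87]
colrows [ 52  52  51  60  87 141 147 150 159 165 170 171 170 163 141  98  90  88
  87  91  88  91  88  91  89]
[[80.0, 78.0, 75.0], [77.0, 75.0, 73.0], [68.0, 65.0, 64.0], [54.0, 51.0, 52.0], [66.0, 63.0, 62.0], [120.0, 115.0, 112.0], [168.0, 161.0, 156.0], [137.0, 131.0, 126.0], [105.0, 99.0, 96.0], [136.0, 129.0, 125.0], [180.0, 172.0, 165.0], [169.0, 161.0, 155.0], [119.0, 114.0, 109.0], [96.0, 93.0, 90.0], [86.0, 83.0, 80.0], [85.0, 82.0, 79.0], [88.0, 85.0, 82.0], [94.0, 91.0, 88.0], [107.0, 102.0, 99.0], [121.0, 116.0, 113.0]]
```

The picture and the absolute tip height (0.1838 - 0.022) both put the spindle at about 0.038, with the taper pressed about 10 N past first touch. The spindle evidently started a few mm down. I'll ease it back by just under a millimetre, gripping the cap by its sides.

```bash
python3 -c "
from h import *
move(W(0,0,.23),51.3)"
```

```text
t 20.0 shift [ 0.2857 -0.0017  0.0261] turn [-0.0013  0.0017 -0.0049] F [-2.  -1.6  1.1] stand [ 2.000e-04 -2.856e-01] [ 0.3713 -0.3546  0.2566]
```

>>> step_arm --moves "0.04 0 0 0 0 0; 0.08 0 0 0 0 0; 0.12 0 0 0 0 0; 0.165 0 0 0 0 0; 0.21 -0.001 0 0 0 -0.004" --gripper 0.32 --grip_force 20

```text
t: 20.5
tcp_pos: [0.506, -0.1851, 0.2567]
tool_rot: [0.901, 0.434, -0.0, -0.0]
contact_force: [0.1, -1.0, 0.3]
gripper_width: 0.39
grasp_force: 0.0
```

>>> step_arm --moves "0.035 0 0 0 0 0; 0.06 -0.001 0.01 0 0 0; 0.073 -0.001 0.02 0 0 0; 0.075 -0.001 0.025 0 0 0; 0.075 -0.001 0.025 0 0 0"

```text
t: 21.0
tcp_pos: [0.5504, -0.1278, 0.2308]
tool_rot: [0.901, 0.434, -0.001, -0.001]
contact_force: [-0.0, -0.1, 0.4]
gripper_width: 0.68
grasp_force: 0.0
```

```bash
python3 -c "
from h import *
move(W(0,0,.174),51.3);print(bot.state()['gripper_width'])"
```

```text
t 21.0 shift [-0.0032  0.0019  0.0568] turn [-0.0026  0.0014  0.0027] F [-0.  -0.1  0.4] stand [-0.0018  0.0033] [ 0.5504 -0.1278  0.2308]
0.6796467526322733
```

>>> step_arm --moves "-0.003 0.002 0.01 0 0 0; -0.003 0.002 0.025 0 0 0; -0.003 0.002 0.04 0 0 0; -0.003 0.002 0.052 0 0 0; -0.003 0.002 0.058 0 0 0"

```text
t: 21.5
tcp_pos: [0.55, -0.1322, 0.173]
tool_rot: [0.901, 0.433, -0.001, -0.0]
contact_force: [-0.1, 0.6, -0.0]
gripper_width: 0.679
grasp_force: 0.0
```

>>> step_arm --moves "0 0 0 0 0 0; 0 0 0 0 0 0; 0 0 0 0 0 0; 0 0 0 0 0 0; 0 0 0 0 0 0" --gripper 1 --grip_force 20

```text
t: 22.0
tcp_pos: [0.5494, -0.1303, 0.1745]
tool_rot: [0.901, 0.434, -0.001, -0.002]
contact_force: [-5.2, 2.8, 2.3]
gripper_width: 0.47
grasp_force: 20.0
```

The pads seem to sit on the upper slope of the cap, at 43 mm opening. I'll regrip a little lower.

>>> step_arm --moves "0 0 0 0 0 0; 0 0 0 0 0 0; 0 0 0.002 0 0 0; 0 0 0.004 0 0 0; 0 0 0.005 0 0 0" --gripper 0.32

```text
t: 22.5
tcp_pos: [0.5509, -0.1314, 0.169]
tool_rot: [0.901, 0.434, -0.0, 0.0]
contact_force: [-0.2, 0.0, 0.4]
gripper_width: 0.676
grasp_force: 0.0
```

>>> step_arm --moves "0 0 0 0 0 0; 0 0 0 0 0 0; 0 0 0 0 0 0; 0 0 0 0 0 0; 0 0 0 0 0 0" --gripper 1 --grip_force 20

```text
t: 23.0
tcp_pos: [0.5494, -0.1302, 0.1689]
tool_rot: [0.901, 0.434, -0.001, -0.002]
contact_force: [-4.5, 3.5, 2.8]
gripper_width: 0.468
grasp_force: 20.0
```

>>> step_arm --moves "0 0 -0.0003 0 0 0; 0 0 -0.0006 0 0 0; 0 0 -0.0008 0 0 0; 0 0 -0.0008 0 0 0; 0 0 -0.0008 0 0 0"

```text
t: 23.5
tcp_pos: [0.5494, -0.1302, 0.169]
tool_rot: [0.901, 0.434, -0.001, -0.002]
contact_force: [-3.0, 3.2, -1.0]
gripper_width: 0.468
grasp_force: 20.0
```

>>> step_arm --moves "0 0 -0.0003 0 0 0; 0 0 -0.0005 0 0 0; 0 0 -0.0005 0 0 0; 0 0 -0.0005 0 0 0; 0 0 -0.0005 0 0 0"

```text
t: 24.0
tcp_pos: [0.5494, -0.1302, 0.1691]
tool_rot: [0.901, 0.434, -0.001, -0.002]
contact_force: [-3.9, 4.0, -5.3]
gripper_width: 0.464
grasp_force: 20.0
```

>>> step_arm --moves "0 0 -0.0003 0 0 0; 0 0 -0.0003 0 0 0; 0 0 -0.0003 0 0 0; 0 0 -0.0003 0 0 0; 0 0 -0.0003 0 0 0"

```text
t: 24.5
tcp_pos: [0.5494, -0.1302, 0.1691]
tool_rot: [0.901, 0.434, -0.002, -0.002]
contact_force: [-3.0, 6.0, -8.7]
gripper_width: 0.468
grasp_force: 20.0
```

>>> step_arm --moves "0 0 -0.0003 0 0 0; 0 0 -0.0003 0 0 0; 0 0 -0.0003 0 0 0; 0 0 -0.0003 0 0 0; 0 0 -0.0003 0 0 0"

```text
t: 25.0
tcp_pos: [0.5494, -0.1303, 0.1692]
tool_rot: [0.901, 0.434, -0.002, -0.002]
contact_force: [-1.7, 4.1, -11.0]
gripper_width: 0.47
grasp_force: 20.0
```

>>> step_arm --moves "0 0 -0.0003 0 0 0; 0 0 -0.0003 0 0 0; 0 0 -0.0003 0 0 0; 0 0 -0.0003 0 0 0; 0 0 -0.0003 0 0 0"

```text
t: 25.5
tcp_pos: [0.5494, -0.1302, 0.1693]
tool_rot: [0.901, 0.434, -0.002, -0.002]
contact_force: [-2.6, 4.9, -13.4]
gripper_width: 0.469
grasp_force: 20.0
```

>>> step_arm --moves "0 0 -0.0003 0 0 0; 0 0 -0.0003 0 0 0; 0 0 -0.0003 0 0 0; 0 0 -0.0003 0 0 0; 0 0 -0.0003 0 0 0"

```text
t: 26.0
tcp_pos: [0.5494, -0.1303, 0.1695]
tool_rot: [0.901, 0.434, -0.002, -0.002]
contact_force: [-2.0, 5.3, -14.7]
gripper_width: 0.468
grasp_force: 20.0
```

>>> step_arm --moves "0 0 -0.0003 0 0 0; 0 0 -0.0003 0 0 0; 0 0 -0.0003 0 0 0; 0 0 -0.0003 0 0 0; 0 0 -0.0003 0 0 0"

```text
t: 26.5
tcp_pos: [0.5494, -0.1302, 0.17]
tool_rot: [0.901, 0.434, -0.002, -0.002]
contact_force: [-2.5, 5.5, -13.1]
gripper_width: 0.467
grasp_force: 20.0
```

>>> step_arm --moves "0 0 0.001 0 0 0; 0 0 0.0018 0 0 0; 0 0 0.0018 0 0 0; 0 0 0.0018 0 0 0; 0 0 0.0018 0 0 0"

```text
t: 27.0
tcp_pos: [0.5495, -0.1303, 0.1698]
tool_rot: [0.901, 0.434, -0.001, -0.002]
contact_force: [-6.5, 6.3, -2.8]
gripper_width: 0.467
grasp_force: 20.0
```

>>> step_arm --moves "0 0 0 0 0 0; 0 0 0 0 0 0; 0 0 0 0 0 0; 0 0 -0.01 0 0 0; 0 0 -0.025 0 0 0" --gripper 0.32

```text
t: 27.5
tcp_pos: [0.551, -0.1316, 0.1958]
tool_rot: [0.901, 0.434, -0.0, 0.0]
contact_force: [0.4, 0.6, -0.3]
gripper_width: 0.677
grasp_force: 0.0
```

>>> step_arm --moves "0 0 0 0 0 0; 0 0 0 0 0 0; 0 0 0 0 0 0; 0 0 0.002 0 0 0; 0 0 0.004 0 0 0" --gripper 1

```text
t: 28.0
tcp_pos: [0.5507, -0.1313, 0.1906]
tool_rot: [0.901, 0.434, -0.0, -0.0]
contact_force: [1.4, -0.2, 0.3]
gripper_width: 0.293
grasp_force: 0.0
```

>>> step_arm --moves "0 0 0 0 0 0; 0 0 0 0 0 0; 0 0 0 0 0 0; 0 0 0.002 0 0 0; 0 0 0.0045 0 0 0"

```text
t: 28.5
tcp_pos: [0.5509, -0.1314, 0.1867]
tool_rot: [0.901, 0.434, 0.0, 0.0]
contact_force: [-0.3, -0.4, 0.3]
gripper_width: 0.003
grasp_force: 0.0
```

>>> step_arm --moves "0 0 0.0003 0 0 0; 0 0 0.0004 0 0 0; 0 0 0.0004 0 0 0; 0 0 0.0004 0 0 0; 0 0 0.0004 0 0 0"

```text
t: 29.0
tcp_pos: [0.5509, -0.1314, 0.1864]
tool_rot: [0.901, 0.434, 0.0, 0.0]
contact_force: [0.5, -0.3, -0.6]
gripper_width: 0.008
grasp_force: 0.0
```

>>> step_arm --moves "0 0 0.0004 0 0 0; 0 0 0.0008 0 0 0; 0 0 0.0008 0 0 0; 0 0 0.0008 0 0 0; 0 0 0.0008 0 0 0"

```text
t: 29.5
tcp_pos: [0.5509, -0.1313, 0.1855]
tool_rot: [0.901, 0.434, -0.0, 0.0]
contact_force: [0.6, 0.5, 0.0]
gripper_width: 0.002
grasp_force: 0.0
```

>>> step_arm --moves "0 0 0.0003 0 0 0; 0 0 0.0003 0 0 0; 0 0 0.0003 0 0 0; 0 0 0.0003 0 0 0; 0 0 0.0003 0 0 0"

```text
t: 30.0
tcp_pos: [0.5509, -0.1313, 0.1852]
tool_rot: [0.901, 0.434, -0.0, 0.0]
contact_force: [0.5, 0.6, 0.1]
gripper_width: 0.003
grasp_force: 0.0
```

>>> step_arm --moves "0 0 0.0003 0 0 0; 0 0 0.0003 0 0 0; 0 0 0.0003 0 0 0; 0 0 0.0003 0 0 0; 0 0 0.0003 0 0 0"

```text
t: 30.5
tcp_pos: [0.5509, -0.1314, 0.1849]
tool_rot: [0.901, 0.434, 0.0, 0.0]
contact_force: [0.2, 0.5, 0.0]
gripper_width: 0.003
grasp_force: 0.0
```

>>> step_arm --moves "0 0 0.0003 0 0 0; 0 0 0.0003 0 0 0; 0 0 0.0003 0 0 0; 0 0 0.0003 0 0 0; 0 0 0.0003 0 0 0"

```text
t: 31.0
tcp_pos: [0.5509, -0.1314, 0.1847]
tool_rot: [0.901, 0.434, 0.0, 0.0]
contact_force: [-0.1, -0.4, 2.5]
gripper_width: 0.0
grasp_force: 1.2
```

The cap is now at 0.1848, about 1 mm higher than before and 0.2 mm short of first touch. Absolute travel is about 0.0373. I lift off and check.

>>> step_arm --moves "0 0 -0.005 0 0 0; 0 0 -0.02 0 0 0; -0.005 0 -0.05 0 0 0; -0.05 0 -0.07 0 0 0; -0.1 0 -0.075 0 0 0"

```text
t: 31.5
tcp_pos: [0.4895, -0.2098, 0.2622]
tool_rot: [0.9, 0.435, 0.001, 0.002]
contact_force: [-0.1, -1.0, -0.2]
gripper_width: 0.005
grasp_force: 0.0
```

>>> step_arm --moves "-0.04 0 0 0 0 0; -0.08 0 0 0 0 0; -0.12 0 0 0 0 0; -0.16 0 0 0 0 0; -0.18 0 0 0 0 0"

```text
t: 32.0
tcp_pos: [0.3746, -0.3523, 0.2598]
tool_rot: [0.901, 0.433, -0.0, 0.0]
contact_force: [1.0, -0.1, 0.1]
gripper_width: 0.005
grasp_force: 0.0
```

```bash
python3 - <<'E'
from h import *
b=camera("side");a=camera("top")
q=proj("side",W(0,0,.08))[0].astype(int);p=proj("top",W(0,-.02,.08))[0].astype(int)
crop("pics/s7.png",b,q[0]-40,q[1]-40,80,80,5);crop("pics/t7.png",a,p[0]-40,p[1]-40,80,80,5)
cv2.imwrite("pics/c7.png",np.hstack([cv2.imread("pics/t7.png"),cv2.imread("pics/s7.png")]))
t=cv2.cvtColor(a,cv2.COLOR_RGB2GRAY)[215:235,265:305].astype(int);t4=cv2.imread("pics/t5.png")
print(bot.state()["t"])
E
```

```text
32.1
```

View pics/c7.png

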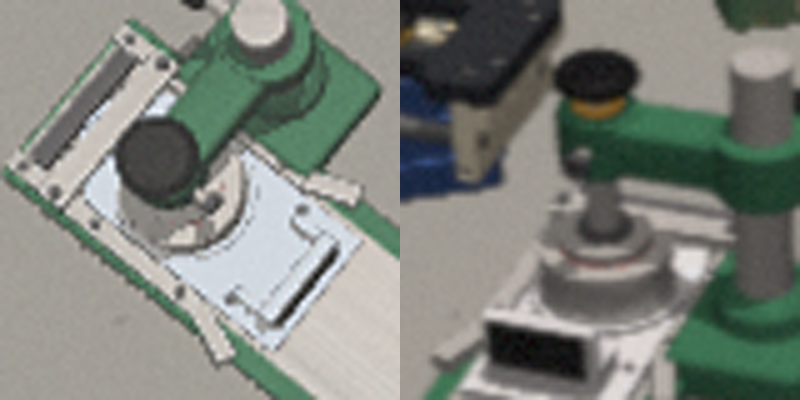

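The carrier is still home (left crop), and a thin red line of the band shows just above the ring's top face at right crop (600,265). The gripper is clear, so I'm handing in.

```bash
python3 -c "
from workcell import bot
print(bot.sign_off())"
```

```text
the job is handed in; nothing more can be done
None
```

I handed the job in at 32 s: the carrier is home against the stop, and by my estimate the plug sits about 0.2 mm short of touching, with the ring's top face in the red band. My first press wedged the plug about 10 N past first touch, so I gripped the cap and eased it back about 1 mm before letting go.

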